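# True up a crate corner with an assembly square

## Task

One corner of a pine crate frame lies on the bench under the screw hold-down; only one screw joins it, so it has sagged to less than a right angle. Wind the hold-down's crank clockwise, seen from above, until it comes to its stop and grips the frame; then pick up the aluminium assembly square by its orange grip and press it, flat on the bench, into the inside corner until the free rail is pushed out square and both legs lie flush against both rails, without shifting the clamped frame or disturbing the other things on the bench. Finish while still gripping the square and pressing it into the corner, as if a workmate were about to drive the second screw: do not let go.

Things in the scene. Friction and masses are not known exactly. Their poses are not given: they have to be found in the camera images.
- crank_grip (a point): middle of the crank's knob: an upright black knob, 22 mm in diameter and 42 mm tall, free to spin on its pin. This point is 17 mm below the knob's top, 25 mm above its foot; it stands 187 mm above the bench with the crank joint at 0 and sinks with the screw, 7.5 mm a turn. It circles the screw axis at a radius of 55 mm
- crank_axis (a point): point on the hold-down's vertical screw axis, 187 mm above the bench, fixed to the hold-down; z is up, local x points away from the robot square to the fence, y along the fence towards the frame's corner
- crank (a joint): crank angle, rad; grows clockwise seen from above, driving the foot down 7.5 mm a turn. Starts at 0 to 1.2; at 0 the arm points along local +x of crank_axis. The foot meets the rail near 7.5; hard stop at 12.57 (2 turns), where the sprung foot (8 N/mm) presses about 45 N. Needs about 0.1 N m; stays where left
- clamp_foot: the hold-down's round steel foot, 32 mm across, under the screw; its face is 9 mm above the rail with the crank at 0. Its origin lies on the screw axis at bench level when the crank joint is 0 and sinks with the foot. The green cast column stands behind the rail, its arm over the rail at 88 to 128 mm above the bench
- frame: loose crate corner: two pine battens, 38 x 38 mm in section, lying on the bench, half-lapped, joined by one brass screw. Origin: inside corner at bench level, where the inner faces meet when square. Local -y runs along the clamped rail (inner face x = 0); local -x along the free rail when square (inner face then y = 0); z up
- clamped_rail: the frame's fixed batten, about 305 mm long, along local -y from the corner, its outer face beside a 30 mm high aluminium fence; the hold-down stands about 235 mm from the corner. Origin and axes as frame
- swing_rail: the frame's free batten, about 290 mm long beyond the joint, turning stiffly about the brass corner screw (friction about 0.4 N m, plus its drag on the bench; a push of over about 20 N near the corner can drive it past square). Origin: on the corner screw's axis at bench level, (19, 19, 0) mm in the frame; local -x runs along the rail, whose inner face is the plane y = -19 mm
- corner_joint (a joint): how far the free rail has sagged in from square, rad: 0 is a right angle, positive means that its end leans in, making the corner acute. Begins between 0.07 and 0.16
- corner (a point): the frame's inside corner, at the rails' top, 38 mm above the bench
- square: aluminium assembly square lying flat on the bench, 0.35 kg: two smooth legs each 130 mm long, 20 mm thick, 24 mm high. Origin: on the underside, where its two outer faces would meet (the nose is cut back 8 mm to clear the joint). Legs run along local -x (outer face y = 0) and -y (outer face x = 0); fully seated, its origin and axes coincide with those of frame
- square_grip (a point): the square's grip: an upright orange plastic fin 12 mm thick, 52 mm long along the diagonal from the nose (local direction (1, 1)), its top 62 mm above the underside. This point is its middle, 47 mm above the underside, at (-46, -46) mm in the square. A low tie bar, 14 mm high, joins the legs under it; open fingers reach over the legs, so keep the tips above 24 mm. Pinch it across its 12 mm
- glue_bottle: white glue bottle with an orange label, 42 mm across, 128 mm tall, standing left of the frame; leave alone
- tape_rule: grey tape measure, 39 x 81 x 62 mm, left of the frame; leave alone
- marker: red and white marker pen, 135 mm long, lying left of the frame; leave alone
Mind the look-alikes: they are no part of the job. Leave any green look-alike of the square alone.

How it is judged:
On the way, in this order (a step that is already met when the one before it is completed fails the run):
1. the hold-down is wound down and grips the clamped rail (value of joint crank above 11.5 rad and contact force between clamp_foot and clamped_rail above 15 N), for 0.2 s.
2. the square lies flush in the inside corner, touching both rails, and the free rail stands square (contact force between square and clamped_rail above 1 N and contact force between square and swing_rail above 1 N and angle between the x axis of square and the y axis of frame, either way round above 1.5533 rad and angle between the x axis of square and the y axis of swing_rail, either way round above 1.5533 rad and value of joint corner_joint between -0.0175 and 0.0175 rad and horizontal distance between square and corner below 0.004 m and height (world z) of square below 0.006 m and angle between square's own z axis and vertical below 0.035 rad), for 0.2 s.
At the end, for the whole second after the job is handed in: Fingers hold the square (>3 N); it lies flat (6 mm, 2 deg), presses both rails (>1 N each), aligned to each within 1 deg, its corner within 4 mm of the frame's; free rail within 1 deg of square; clamp >15 N, crank within 1.1 rad of its stop; frame moved <12 mm (all of step 1 and all of step 2 and contact force between the fingers and square above 3 N and distance of frame from where it was at the start of the episode below 0.012 m); the arm keeps its last pose, push and grip.
It fails at once if the glue bottle is knocked out of place (distance of glue_bottle from where it was at the start of the episode above 0.03 m).
It fails at once if the tape measure is knocked out of place (distance of tape_rule from where it was at the start of the episode above 0.03 m).
It fails at once if the red marker is knocked out of place (distance of marker from where it was at the start of the episode above 0.03 m).
It also fails if it takes over 72 s, if anything falls off the work surface, if the arm or the gripper's body presses on something with over 40 N, if the wrist force passes 120 N, or if a joint passes its speed limit or range.

## Robot

A 6-joint arm with a two-finger parallel gripper is mounted at the origin on the work surface; the furniture and walls round the work are solid. World frame = base frame: x ahead of the robot, y to its left, z up, the work surface at z = 0. Lengths are in m, angles in rad, forces in N, time in s.
With the tool pointing down it reaches from about 0.325 to 0.775 m from the base axis. Payload 5.5 kg.
Tool frame: the origin (TCP) lies at the very end of the fingers, on their centre line; the grasp point (between the pads) lies 19 mm behind it; z points along the fingers, y is the direction in which the jaws open and shut (so a half turn about z gives the same grasp; the last joint's range is limited). The gripper opens to 88 mm and grips with 3 to 60 N. Pads are 20 mm wide; open, the fingers measure 115 mm over their backs; the gripper's body (75 mm by 178 mm) begins 61 mm behind the grasp point.
Start: joints at [-1.392, 0.091, 1.231, -0, 1.82, -0.057], TCP at [0.14, -0.583, 0.223] pointing down, gripper open.
Joint ranges: [-2.87, 2.87], [-0.86, 2.18], [0.17, 2.46], [-1.51, 4.65], [0.06, 2.69], [-2.65, 2.65]. Speed limits (rad/s): [2.57, 2.57, 3.01, 3.14, 3.14, 3.14].

## Interface

Orientations are given as a rotation vector (axis times angle).
In Python, from bench import arm gives the robot as it stands.
- The arm moves only by the tool send_rows, never from a script. Its argument "motion" is a list that holds one entry, the list of rows, each a list of 6 numbers: the shift along the tool's x, y, z in units of 40 mm (1.0 is 40 mm), then the turn, a rotation vector about the tool's x, y, z in rad. In form: [[[dx, dy, dz, wx, wy, wz], ...]]. A call has 1 to 12 rows; each row is the pose to reach, as a shift and turn from the pose measured when the call began, along the tool's axes at that moment; what a row does not reach only later rows make up. A row lasts 1/12 s, in which the tool goes at most 41.7 mm and 7.16 degrees, less where a joint would pass 70% of its speed; a pose out of reach is approached as far as the arm can. A call with a gripper value outside its range is refused whole. "jaw" is the closure, from 0 (fully open) to 1 (shut), set as the call begins (left out, the last holds). The fingers move at their own pace and stop on an object; "grip_force" is the grip in N (left out, the last holds). Time passes only in rows, so rows that repeat a pose let the fingers close. It gives the time, the measured TCP pose, the force and the opening at its end, in the units of the state.
- arm.get_obs(): the state, without advancing time (a new reading comes with each control period).
- arm.read_camera(name): name is "scene" or "top"; returns the picture (480x640x3 uint8, red, green, blue); there is no depth.
- arm.camera_model(name): a dict with "intrinsics" (3x3 intrinsics, pixels), "cam_to_world" (4x4, takes a point from camera to world coordinates). Camera axes: x right, y down, z forward; pixel columns grow to the right and rows downward; lengths in m; the calibration is good to about 2 mm. A picture is of the moment at which its call begins. camera_model takes no time and is no camera call.
- arm.close_job(): hands the job in, once; it reports no verdict.
Trained networks look in the newest picture that a camera, given by its name, has taken for a name from the list of things; names that differ only in an ending like _2 or _b are one class to them, and where a whole thing is asked for, a point or a joint stands for the part that bears it (a point fixed in the world has none). Each returns a list of dicts, best first, with "p" (0 to 1); they miss things now and then, are a little off and sometimes report something else, mostly with a low value. They report only what shows in the picture. A call takes as long as a camera call. They do not tell look-alikes from the thing itself.
- arm.look_for(camera, target): "position" ([column, row] in pixels, amid what is visible of it).
The state is a dict: "time": time; "joint_positions": joint angles; "qvel": joint speeds; "effort": joint torques, N m; "ee_pos": TCP position; "tool_rot": TCP orientation; "force": force on the tool from outside, world axes, zero at the start; "moment": the same for the moment, N m; "gripper_width": opening from 0.0 (shut) to 1.0 (fully open).
Only numpy, scipy, OpenCV 4.12 (cv2) and the standard library are available. Lean on these libraries where they do the work, as an engineer would, in place of code of your own. Each camera call takes 0.05 s, during which the arm holds its last target. There are 200 camera calls.

## Working session

There is one attempt and no reset: what is moved stays moved. The work goes in short steps, Python scripts to look and compute and a tool call to move; the robot and the scene stay as the last step left them, time stands still between calls to the robot, and variables do not carry over. Pictures are saved under pics/ and viewed, about 8 in all and at most 12, crops included, and the job is handed in when it is done.

Besides the shell and the picture viewer there is one more tool, called after ">>>" as name([rows], argument=value, ...), one row to a line, values as JSON. send_rows: Moves the arm, as the interface text tells. Its arguments: {"type":"object","properties":{"motion":{"type":"array"},"jaw":{"type":"number"},"grip_force":{"type":"number"}},"required":["motion"]}

```bash
mkdir -p pics; ls; python3 - <<'E'
from bench import arm
import cv2,numpy as np
np.set_printoptions(precision=4,suppress=True)
for c in("top","scene"):
    im=arm.read_camera(c); cv2.imwrite(f"pics/{c}0.png",im[:,:,::-1])
    m=arm.camera_model(c); print(c,np.array(m["intrinsics"]),np.array(m["cam_to_world"]))
    for t in["crank_grip","clamp_foot","square_grip","square","corner","swing_rail","clamped_rail"]:
        print(t,[(np.round(d["position"],1).tolist(),round(d["p"],2)) for d in arm.look_for(c,t)][:4])
print(arm.get_obs())
E
```

```text
pics
top [[537.6794   0.     323.1762]
 [  0.     537.6794 239.171 ]
 [  0.       0.       1.    ]] [[ 0.0293 -0.9956  0.0889  0.2771]
 [-0.9995 -0.0301 -0.0081  0.0229]
 [ 0.0107 -0.0886 -0.996   1.3259]
 [ 0.      0.      0.      1.    ]]
crank_grip [([420.1, 162.8], 0.62)]
clamp_foot [([299.5, 196.1], 0.73), ([291.2, 250.3], 0.37)]
square_grip [([443.2, 332.5], 0.94), ([457.3, 246.2], 0.9)]
square [([444.0, 330.6], 0.67), ([463.3, 243.4], 0.61)]
corner [([296.9, 197.8], 0.65)]
swing_rail [([292.0, 258.3], 0.67)]
clamped_rail [([350.1, 191.4], 0.94)]
scene [[619.854    0.     305.7988]
 [  0.     619.854  231.9519]
 [  0.       0.       1.    ]] [[-0.803  -0.4261  0.4168 -0.1271]
 [-0.596   0.5787 -0.5567  0.7299]
 [-0.004  -0.6954 -0.7186  1.0712]
 [ 0.      0.      0.      1.    ]]
crank_grip [([189.9, 327.2], 0.72)]
clamp_foot [([308.0, 202.6], 0.52)]
square_grip [([469.1, 244.5], 0.92), ([392.2, 189.4], 0.72)]
square [([466.8, 241.6], 0.9), ([393.1, 190.1], 0.85), ([313.3, 306.2], 0.6)]
corner [([296.9, 281.4], 0.98)]
swing_rail [([310.0, 306.0], 0.68), ([288.6, 191.9], 0.32)]
clamped_rail [([286.7, 233.0], 0.58)]
{'time': 0.8, 'joint_positions': array([-1.3917,  0.0911,  1.2306, -0.    ,  1.8198, -0.0567]), 'qvel': array([-0.0009,  0.0012, -0.0008,  0.0003,  0.0016, -0.0002]), 'effort': array([ -0.0026, -44.6141, -40.648 ,   0.0698,   0.0194,   0.    ]), 'ee_pos': array([ 0.1402, -0.5834,  0.2227]), 'tool_rot': array([ 3.1197,  0.3695, -0.0001]), 'force': array([ 0.4301, -0.3292, -0.762 ]), 'moment': array([-0.0108,  0.0057,  0.0288]), 'gripper_width': 1.002222042293726}
```

View pics/top0.png

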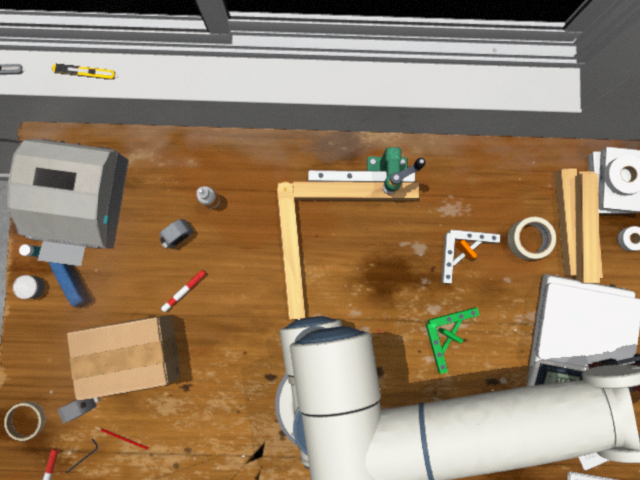

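View pics/scene0.png

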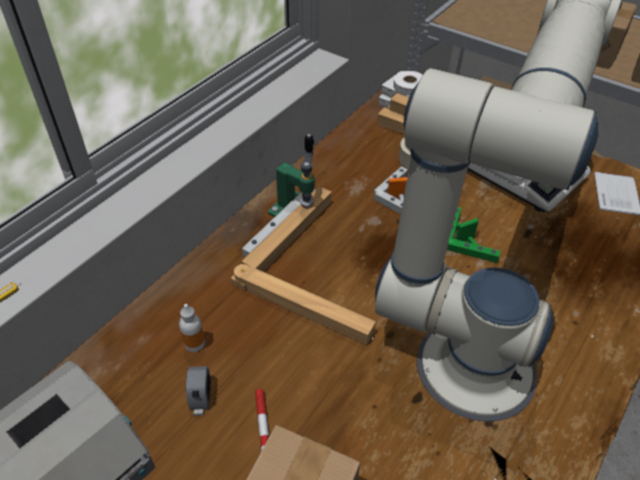

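Top view: the frame's inside corner is near (297,197), the hold-down's screw near (394,185) and the black knob near (420,163). Candidates for the square are the aluminium one with the orange grip at (468,247) and the green look-alike at (450,335). I choose the aluminium one and check it in a close crop.

```bash
python3 - <<'E'
import cv2
im=cv2.imread("pics/top0.png")
a=cv2.resize(im[140:290,270:510],None,fx=3.3,fy=3.3,interpolation=cv2.INTER_CUBIC)
cv2.imwrite("pics/crop1.png",a)
E
```

```text
(no output)
```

View pics/crop1.png

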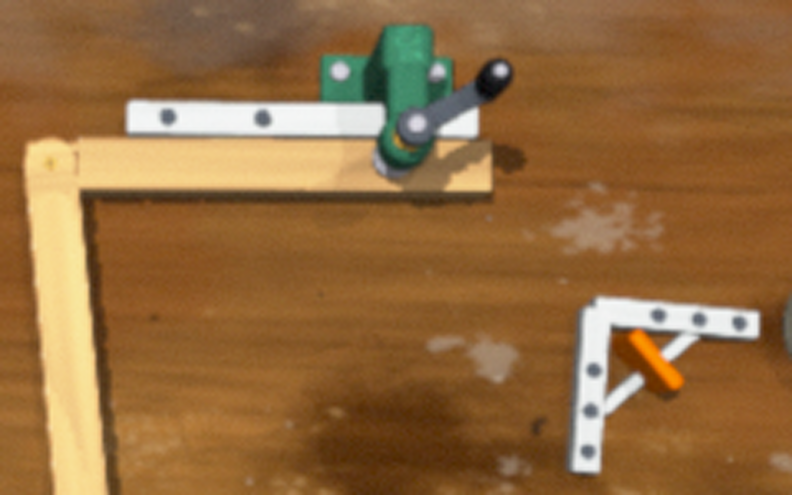

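```bash
cat > h.py <<'E'
from bench import arm
import cv2,numpy as np
from scipy.spatial.transform import Rotation as Rn
np.set_printoptions(precision=4,suppress=True)
def ray(c,uv,z):
    m=arm.camera_model(c);K=np.array(m["intrinsics"]);T=np.array(m["cam_to_world"])
    d=T[:3,:3]@np.linalg.inv(K)@np.array([uv[0],uv[1],1.]);return T[:3,3]+d*(z-T[2,3])/d[2]
def proj(c,p):
    m=arm.camera_model(c);K=np.array(m["intrinsics"]);T=np.linalg.inv(np.array(m["cam_to_world"]))
    q=K@(T[:3,:3]@np.asarray(p)+T[:3,3]);return q[:2]/q[2]
def shift(target,o=None):
    o=o or arm.get_obs();return Rn.from_rotvec(o["tool_rot"]).inv().apply(np.asarray(target)-o["ee_pos"])/.04
E
cat > fit.py <<'E'
from h import *
C=lambda x,y:(270+(x+.5)/3.3-.5,140+(y+.5)/3.3-.5)
P=lambda n,x,y,z:print(n,ray("top",C(x,y),z))
P("knobtop",496,72,.2035)
P("hub .165",417,123,.165);P("hub .18",417,123,.18)
P("rail inner L",110,190,.038);P("rail inner R",490,190,.038)
P("rail outer L",80,137,.038);P("rail outer R",490,140,.038)
P("rail end R",492,165,.038)
P("swing in top",82,192,.038);P("swing in low",104,494,.038)
P("swing out top",26,160,.038);P("swing out low",53,494,.038)
P("pivot screw",51,162,.038)
P("sq top edge L",600,297,.024);P("sq top edge R",760,311,.024)
P("sq left top",583,310,.024);P("sq left bot",569,471,.024)
P("fin a",634,337,.062);P("fin b",678,383,.062);
P("fence",130,100,.03);P("fence",478,104,.03)
for n,uv in [("sill edge .2",(300,108)),("glue",(207,196))]:print(n,ray("top",uv,.2),ray("top",uv,0))
E
python3 fit.py
```

```text
knobtop [ 0.5494 -0.1871  0.2035]
hub .165 [ 0.5226 -0.1422  0.165 ]
hub .18 [ 0.5194 -0.1401  0.18  ]
rail inner L [0.4924 0.0643 0.038 ]
rail inner R [ 0.5011 -0.2149  0.038 ]
rail outer L [0.5311 0.0876 0.038 ]
rail outer R [ 0.5384 -0.2144  0.038 ]
rail end R [ 0.5198 -0.2161  0.038 ]
swing in top [0.4903 0.0848 0.038 ]
swing in low [0.2704 0.0614 0.038 ]
swing out top [0.5128 0.1266 0.038 ]
swing out low [0.2693 0.0982 0.038 ]
pivot screw [0.5119 0.1083 0.038 ]
sq top edge L [ 0.4261 -0.3     0.024 ]
sq top edge R [ 0.4193 -0.4188  0.024 ]
sq left top [ 0.416  -0.2875  0.024 ]
sq left bot [ 0.2971 -0.2783  0.024 ]
fin a [ 0.3936 -0.3153  0.062 ]
fin b [ 0.3616 -0.347   0.062 ]
fence [0.5617 0.0519 0.03  ]
fence [ 0.5668 -0.2065  0.03  ]
sill edge .2 [0.6588 0.0718 0.2   ] [0.7266 0.0805 0.    ]
glue [0.4617 0.2618 0.2   ] [0.4945 0.3042 0.    ]
```

```bash
python3 - <<'E'
from h import *
print(shift([.5494,-.187,.250]), Rn.from_rotvec(arm.get_obs()["tool_rot"]).as_matrix())
E
```

```text
[12.2635 -7.2463 -0.6843] [[ 0.9723  0.2336 -0.    ]
 [ 0.2336 -0.9723 -0.0001]
 [-0.0001  0.0001 -1.    ]]
```

>>> send_rows([
  [[0.4,-0.25,-0.3,0,0,0],[1.2,-0.7,-0.6,0,0,0],[2.0,-1.2,-0.68,0,0,0],[2.8,-1.65,-0.68,0,0,0],[3.6,-2.13,-0.68,0,0,0],[4.4,-2.6,-0.68,0,0,0],[5.2,-3.07,-0.68,0,0,0],[6.0,-3.55,-0.68,0,0,0],[6.8,-4.02,-0.68,0,0,0],[7.6,-4.49,-0.68,0,0,0],[8.4,-4.96,-0.68,0,0,0],[9.2,-5.44,-0.68,0,0,0]],
], jaw=0.45, grip_force=25)

```text
time: 1.8
ee_pos: [0.4482, -0.2844, 0.2501]
tool_rot: [3.119, 0.369, 0.001]
force: [0.2, -1.2, -0.1]
gripper_width: 0.551
```

```bash
python3 - <<'E'
from h import *
print(shift([.5494,-.187,.250]), arm.get_obs()["ee_pos"])
E
```

```text
[ 3.0286 -1.776   0.0029] [ 0.4482 -0.2844  0.2501]
```

>>> send_rows([
  [[0.8,-0.47,0,0,0,0],[1.5,-0.88,0,0,0,0],[2.2,-1.29,0,0,0,0],[2.8,-1.64,0,0,0,0],[3.03,-1.78,0,0,0,0],[3.03,-1.78,0.3,0,0,0],[3.03,-1.78,0.7,0,0,0],[3.03,-1.78,0.8,0,0,0]],
])

```text
time: 2.47
ee_pos: [0.5487, -0.1868, 0.2155]
tool_rot: [-3.119, -0.37, 0.004]
force: [0.5, -0.0, -0.1]
gripper_width: 0.55
```

```bash
python3 - <<'E'
from h import *
print(shift([.5494,-.187,.168]), arm.get_obs()["ee_pos"])
im=np.hstack([cv2.resize(arm.read_camera("scene")[100:220,240:380],None,fx=3,fy=3),cv2.resize(arm.read_camera("top")[110:230,350:480],None,fx=3,fy=3)])
cv2.imwrite("pics/k1.png",im[:,:,::-1]); print(im.shape)
E
```

```text
[0.0186 0.0109 1.1883] [ 0.5487 -0.1868  0.2155]
(360, 810, 3)
```

View pics/k1.png

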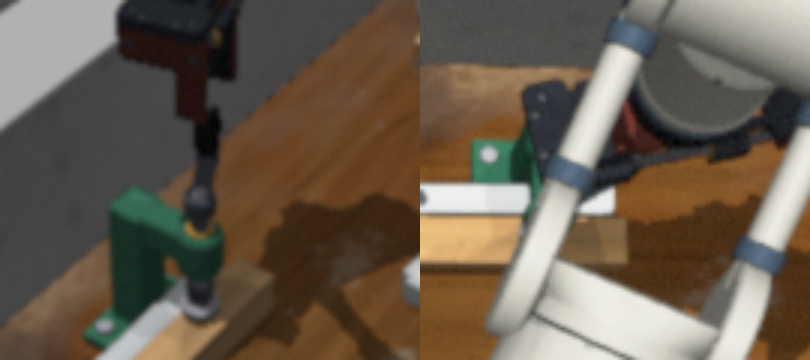

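The scene crop shows the knob top, at crop (209,112), just below and between the fingers. I descend onto it.

>>> send_rows([
  [[0.02,0.01,0.3,0,0,0],[0.02,0.01,0.6,0,0,0],[0.02,0.01,0.9,0,0,0],[0.02,0.01,1.15,0,0,0],[0.02,0.01,1.15,0,0,0]],
])

```text
time: 2.98
ee_pos: [0.5482, -0.1869, 0.1672]
tool_rot: [-3.117, -0.368, 0.01]
force: [-0.2, 0.1, -0.2]
gripper_width: 0.553
```

>>> send_rows([
  [[0,0,0,0,0,0],[0,0,0,0,0,0],[0,0,0,0,0,0],[0,0,0,0,0,0],[0,0,0,0,0,0],[0,0,0,0,0,0]],
], jaw=1.0, grip_force=25)

```text
time: 3.48
ee_pos: [0.5489, -0.1886, 0.168]
tool_rot: [3.119, 0.366, -0.007]
force: [2.7, -5.6, -1.6]
gripper_width: 0.239
```

```bash
cat > circ.py <<'E'
from h import *
import sys
# usage: circ.py n_rows step_rad  cx cy [crank0 measured from pose]
n=int(sys.argv[1]);st=float(sys.argv[2]);turns=int(sys.argv[3]);c=np.array([.5178,-.1422]) if len(sys.argv)<6 else np.array([float(sys.argv[4]),float(sys.argv[5])])
o=arm.get_obs();p=o["ee_pos"];th=np.arctan2(p[1]-c[1],p[0]-c[0])
cr=(.025-th)%(2*np.pi)+2*np.pi*turns
print("crank~",cr,"r",np.hypot(*(p[:2]-c)),"F",o["force"])
rows=[]
for i in range(1,n+1):
    a=.025-min(cr+st*i,12.5)
    q=[c[0]+.055*np.cos(a),c[1]+.055*np.sin(a),.1692-.0075*(.025-a)/(2*np.pi)]
    rows.append("[%.2f, %.2f, %.2f, 0, 0, 0]"%tuple(shift(q,o)+0))
print(", ".join(rows))
E
python3 circ.py 12 .2618 0
```

```text
crank~ 1.0056115750160644 r 0.0558908731588543 F [ 2.664  -5.6155 -1.6211]
[-0.36, 0.06, 0.01, 0, 0, 0], [-0.72, 0.05, 0.02, 0, 0, 0], [-1.06, -0.06, 0.03, 0, 0, 0], [-1.36, -0.25, 0.04, 0, 0, 0], [-1.61, -0.51, 0.05, 0, 0, 0], [-1.78, -0.83, 0.05, 0, 0, 0], [-1.86, -1.18, 0.06, 0, 0, 0], [-1.84, -1.54, 0.07, 0, 0, 0], [-1.74, -1.88, 0.08, 0, 0, 0], [-1.55, -2.19, 0.08, 0, 0, 0], [-1.28, -2.43, 0.09, 0, 0, 0], [-0.97, -2.60, 0.10, 0, 0, 0]
```

>>> send_rows([
  [[-0.36,0.06,0.01,0,0,0],[-0.72,0.05,0.02,0,0,0],[-1.06,-0.06,0.03,0,0,0],[-1.36,-0.25,0.04,0,0,0],[-1.61,-0.51,0.05,0,0,0],[-1.78,-0.83,0.05,0,0,0]],
])

```text
time: 3.98
ee_pos: [0.4699, -0.175, 0.166]
tool_rot: [3.117, 0.36, -0.012]
force: [-1.7, -3.7, -2.6]
gripper_width: 0.243
```

```bash
python3 circ.py 12 .2618 0
```

```text
crank~ 2.566247699933211 r 0.05801754706345878 F [-1.6554 -3.6887 -2.6493]
[-0.01, -0.38, 0.00, 0, 0, 0], [-0.01, -0.73, 0.01, 0, 0, 0], [0.09, -1.08, 0.02, 0, 0, 0], [0.28, -1.39, 0.02, 0, 0, 0], [0.54, -1.63, 0.03, 0, 0, 0], [0.86, -1.81, 0.03, 0, 0, 0], [1.20, -1.89, 0.04, 0, 0, 0], [1.56, -1.88, 0.04, 0, 0, 0], [1.91, -1.78, 0.05, 0, 0, 0], [2.21, -1.60, 0.05, 0, 0, 0], [2.46, -1.34, 0.06, 0, 0, 0], [2.63, -1.02, 0.07, 0, 0, 0]
```

```bash
python3 circ.py 12 .2618 0 .5160 -.1445
```

```text
crank~ 2.5821961526270667 r 0.05523998629668014 F [-1.6554 -3.6887 -2.6493]
[-0.07, -0.35, 0.01, 0, 0, 0], [-0.06, -0.71, 0.01, 0, 0, 0], [0.05, -1.05, 0.02, 0, 0, 0], [0.24, -1.36, 0.02, 0, 0, 0], [0.50, -1.60, 0.03, 0, 0, 0], [0.82, -1.77, 0.03, 0, 0, 0], [1.17, -1.85, 0.04, 0, 0, 0], [1.53, -1.83, 0.04, 0, 0, 0], [1.87, -1.73, 0.05, 0, 0, 0], [2.17, -1.54, 0.05, 0, 0, 0], [2.42, -1.27, 0.06, 0, 0, 0], [2.59, -0.96, 0.07, 0, 0, 0]
```

>>> send_rows([
  [[-0.07,-0.35,0.01,0,0,0],[-0.06,-0.71,0.01,0,0,0],[0.05,-1.05,0.02,0,0,0],[0.24,-1.36,0.02,0,0,0],[0.5,-1.6,0.03,0,0,0],[0.82,-1.77,0.03,0,0,0],[1.17,-1.85,0.04,0,0,0],[1.53,-1.83,0.04,0,0,0],[1.87,-1.73,0.05,0,0,0],[2.17,-1.54,0.05,0,0,0],[2.42,-1.27,0.06,0,0,0],[2.59,-0.96,0.07,0,0,0]],
])

```text
time: 4.98
ee_pos: [0.5617, -0.1139, 0.1622]
tool_rot: [3.117, 0.361, -0.017]
force: [-7.9, -5.3, 2.1]
gripper_width: 0.242
```

```bash
python3 circ.py 12 .2618 0 .5160 -.1445; python3 -c "
from h import *
print(arm.get_obs()['tool_rot'],arm.get_obs()['moment'])"
```

```text
crank~ 5.717337704857038 r 0.055010525936317334 F [-7.8983 -5.2871  2.1192]
[0.08, 0.35, 0.00, 0, 0, 0], [0.07, 0.71, 0.01, 0, 0, 0], [-0.03, 1.05, 0.02, 0, 0, 0], [-0.22, 1.36, 0.03, 0, 0, 0], [-0.49, 1.60, 0.05, 0, 0, 0], [-0.80, 1.77, 0.06, 0, 0, 0], [-1.15, 1.85, 0.07, 0, 0, 0], [-1.51, 1.84, 0.08, 0, 0, 0], [-1.85, 1.74, 0.09, 0, 0, 0], [-2.16, 1.55, 0.10, 0, 0, 0], [-2.40, 1.29, 0.11, 0, 0, 0], [-2.57, 0.97, 0.12, 0, 0, 0]
[ 3.1166  0.3612 -0.0175] [-0.5723  1.5723 -0.0136]
```

>>> send_rows([
  [[0.08,0.35,0.0,0,0,0],[0.07,0.71,0.01,0,0,0],[-0.03,1.05,0.02,0,0,0],[-0.22,1.36,0.03,0,0,0],[-0.49,1.6,0.05,0,0,0],[-0.8,1.77,0.06,0,0,0],[-1.15,1.85,0.07,0,0,0],[-1.51,1.84,0.08,0,0,0],[-1.85,1.74,0.09,0,0,0],[-2.16,1.55,0.1,0,0,0],[-2.4,1.29,0.11,0,0,0],[-2.57,0.97,0.12,0,0,0]],
])

```text
time: 5.98
ee_pos: [0.4699, -0.1757, 0.1586]
tool_rot: [3.116, 0.359, -0.012]
force: [7.2, 2.9, -4.3]
gripper_width: 0.244
```

```bash
python3 circ.py 12 .2618 1 .5160 -.1445
```

```text
crank~ 8.854869320238063 r 0.055630226519611116 F [ 7.2429  2.9168 -4.2583]
[-0.07, -0.35, 0.01, 0, 0, 0], [-0.06, -0.71, 0.01, 0, 0, 0], [0.04, -1.06, 0.02, 0, 0, 0], [0.23, -1.36, 0.02, 0, 0, 0], [0.49, -1.61, 0.03, 0, 0, 0], [0.81, -1.78, 0.03, 0, 0, 0], [1.16, -1.86, 0.04, 0, 0, 0], [1.52, -1.85, 0.04, 0, 0, 0], [1.86, -1.75, 0.05, 0, 0, 0], [2.17, -1.56, 0.05, 0, 0, 0], [2.41, -1.30, 0.06, 0, 0, 0], [2.58, -0.99, 0.07, 0, 0, 0]
```

>>> send_rows([
  [[-0.07,-0.35,0.01,0,0,0],[-0.06,-0.71,0.01,0,0,0],[0.04,-1.06,0.02,0,0,0],[0.23,-1.36,0.02,0,0,0],[0.49,-1.61,0.03,0,0,0],[0.81,-1.78,0.03,0,0,0],[1.16,-1.86,0.04,0,0,0],[1.52,-1.85,0.04,0,0,0],[1.86,-1.75,0.05,0,0,0],[2.17,-1.56,0.05,0,0,0],[2.41,-1.3,0.06,0,0,0],[2.58,-0.99,0.07,0,0,0]],
])

```text
time: 6.98
ee_pos: [0.5614, -0.1137, 0.1549]
tool_rot: [3.116, 0.36, -0.015]
force: [-7.7, -1.6, 1.9]
gripper_width: 0.242
```

```bash
python3 circ.py 4 .18 1 .5160 -.1445
```

```text
crank~ 11.996196990927064 r 0.0548795599038967 F [-7.6748 -1.6091  1.8938]
[0.07, 0.24, 0.01, 0, 0, 0], [0.09, 0.48, 0.01, 0, 0, 0], [0.08, 0.68, 0.02, 0, 0, 0], [0.08, 0.68, 0.02, 0, 0, 0]
```

>>> send_rows([
  [[0.07,0.24,0.01,0,0,0],[0.09,0.48,0.01,0,0,0],[0.08,0.7,0.02,0,0,0],[0.07,0.78,0.02,0,0,0],[0.07,0.78,0.02,0,0,0],[0.07,0.78,0.02,0,0,0]],
])

```text
time: 7.48
ee_pos: [0.5709, -0.1438, 0.1542]
tool_rot: [3.116, 0.359, -0.015]
force: [-3.3, 1.4, -0.3]
gripper_width: 0.241
```

```bash
python3 circ.py 1 0 1 .5160 -.1445
```

```text
crank~ 6.29609761821104 r 0.05491984228422135 F [-3.2514  1.3502 -0.2629]
[0.00, 0.00, -0.19, 0, 0, 0]
```

>>> send_rows([
  [[-0.01,0.1,0,0,0,0],[-0.01,0.15,0,0,0,0],[-0.01,0.15,0,0,0,0],[-0.01,0.15,0,0,0,0]],
])

```text
time: 7.82
ee_pos: [0.571, -0.1444, 0.1541]
tool_rot: [-3.116, -0.367, 0.017]
force: [-7.9, 17.9, 3.0]
gripper_width: 0.24
```

The stop is felt: 18 N tangential with no further motion. I release the knob and rise.

>>> send_rows([
  [[0,0,0,0,0,0],[0,0,0,0,0,0],[0,0,0,0,0,0],[0,0,-0.4,0,0,0],[0,0,-0.9,0,0,0],[0,0,-1.5,0,0,0],[0,0,-2.2,0,0,0],[0,0,-2.6,0,0,0],[0,0,-2.6,0,0,0]],
], jaw=0.5)

```text
time: 8.57
ee_pos: [0.5736, -0.1459, 0.2635]
tool_rot: [3.12, 0.366, -0.004]
force: [0.2, -0.1, 0.6]
gripper_width: 0.502
```

```bash
cat > go.py <<'E'
from h import *
import sys
# target x y z, tool yaw a ; prints shift (units) and turn rotvec in tool frame
x,y,z,a=map(float,sys.argv[1:5]);o=arm.get_obs();R0=Rn.from_rotvec(o["tool_rot"])
Rt=Rn.from_matrix([[np.cos(a),np.sin(a),0],[np.sin(a),-np.cos(a),0],[0,0,-1]])
print("pos",o["ee_pos"],"F",o["force"],"M",o["moment"],"w",o["gripper_width"],"q",o["joint_positions"])
M=R0.as_matrix();print("yaw",np.arctan2(M[1,0],M[0,0]),"zaxis",M[:,2])
print("shift",shift([x,y,z],o),"turn",(R0.inv()*Rt).as_rotvec())
E
python3 go.py .3778 -.3312 .15 .718
```

```text
pos [ 0.5736 -0.1459  0.2635] F [ 0.17   -0.0669  0.5966] M [-0.0302 -0.019   0.0039] w 0.5016057179831183 q [-0.3058  0.084   1.1657 -0.0012  1.8944  1.0311]
yaw 0.23345247683801337 zaxis [-0.0027 -0.0004 -1.    ]
shift [-5.8269  3.3756  2.8516] turn [-0.001   0.0026 -0.4845]
```

>>> send_rows([
  [[-0.5,0.29,0,0,0,-0.06],[-1.2,0.7,0,0,0,-0.12],[-2.0,1.16,0,0,0,-0.18],[-2.8,1.62,0,0,0,-0.24],[-3.6,2.09,0.3,0,0,-0.3],[-4.4,2.55,0.8,0,0,-0.36],[-5.0,2.9,1.4,0,0,-0.42],[-5.5,3.19,2.0,0,0,-0.48],[-5.83,3.38,2.5,0,0,-0.48],[-5.83,3.38,2.85,0,0,-0.485],[-5.83,3.38,2.85,0,0,-0.485]],
])

```text
time: 9.48
ee_pos: [0.3759, -0.3307, 0.1452]
tool_rot: [-2.936, -1.099, 0.008]
force: [0.0, 1.0, 0.3]
gripper_width: 0.499
```

```bash
python3 go.py .3778 -.3312 .03 .718; python3 - <<'E'
from h import *
a=arm.read_camera("top");b=arm.read_camera("scene")
cv2.imwrite("pics/k2.png",np.hstack([cv2.resize(a[160:320,270:510],None,fx=2,fy=2),cv2.resize(b[120:280,300:460],None,fx=2,fy=2)])[:,:,::-1])
E
```

```text
pos [ 0.3759 -0.3307  0.1452] F [0.0241 1.0476 0.3125] M [-0.0643 -0.038   0.0661] w 0.49870088392503126 q [-0.788  -0.1716  1.6232 -0.0022  1.6982  0.0664]
yaw 0.716132478202885 zaxis [-0.0073  0.0042 -1.    ]
shift [0.0368 0.0634 2.8798] turn [-0.008   0.0027 -0.0019]
```

View pics/k2.png

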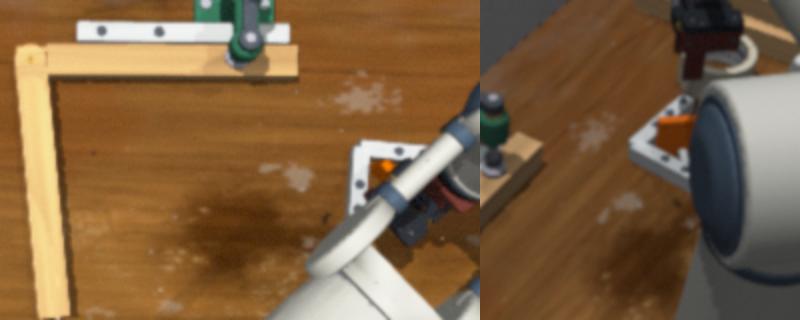

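The foot is down with the crank pointing away from the robot, the frame has not moved, and the gripper is above the fin (its nose shows at crop (388,167)). I descend.

>>> send_rows([
  [[0.04,0.05,0.5,-0.004,0.002,0],[0.04,0.06,1.1,-0.008,0.002,0],[0.04,0.06,1.7,-0.008,0.002,0],[0.04,0.06,2.2,-0.008,0.002,0],[0.04,0.06,2.6,-0.008,0.002,0],[0.04,0.06,2.85,-0.008,0.002,0],[0.04,0.06,2.87,-0.008,0.002,0],[0.04,0.06,2.87,-0.008,0.002,0]],
])

```text
time: 10.25
ee_pos: [0.3812, -0.3316, 0.0357]
tool_rot: [2.935, 1.103, 0.004]
force: [-0.3, 0.2, 0.6]
gripper_width: 0.497
```

```bash
python3 go.py .3778 -.3312 .03 .718
```

```text
pos [ 0.3812 -0.3316  0.0357] F [-0.2767  0.1833  0.608 ] M [-0.0684 -0.0451  0.0387] w 0.49736963436638854 q [-0.783  -0.1265  1.7784 -0.0004  1.4832  0.0686]
yaw 0.719222479179114 zaxis [ 0.0043 -0.0049 -1.    ]
shift [-0.0572 -0.0643  0.1413] turn [ 0.0066 -0.      0.0012]
```

>>> send_rows([
  [[-0.04,-0.05,0.1,0,0,0],[-0.04,-0.05,0.13,0,0,0],[-0.04,-0.05,0.13,0,0,0]],
])

```text
time: 10.5
ee_pos: [0.379, -0.3315, 0.0313]
tool_rot: [2.934, 1.103, 0.005]
force: [0.2, -0.6, -0.2]
gripper_width: 0.5
```

>>> send_rows([
  [[0,0,0,0,0,0],[0,0,0,0,0,0],[0,0,0,0,0,0],[0,0,0,0,0,0],[0,0,0,0,0,0],[0,0,0,0,0,0],[0,0,0,0,0,0]],
], jaw=1.0, grip_force=45)

```text
time: 11.08
ee_pos: [0.3791, -0.3314, 0.0316]
tool_rot: [2.934, 1.103, 0.005]
force: [1.5, 1.2, 3.2]
gripper_width: 0.136
```

```bash
python3 go.py .3778 -.3312 .09 .718
```

```text
pos [ 0.3791 -0.3314  0.0316] F [1.4779 1.2079 3.158 ] M [ 0.291   0.3966 -0.0676] w 0.1364085687802506 q [-0.7858 -0.1297  1.7887 -0.0002  1.4746  0.0659]
yaw 0.7191344769063686 zaxis [ 0.0055 -0.0058 -1.    ]
shift [-0.0203 -0.0137 -1.46  ] turn [ 0.0079 -0.0003  0.0011]
```

```bash
python3 go.py .36 -.14 .08 .76;python3 go.py .4362 .014 .08 .81
```

```text
pos [ 0.3791 -0.3314  0.0316] F [1.4779 1.2079 3.158 ] M [ 0.291   0.3966 -0.0676] w 0.1364085687802506 q [-0.7858 -0.1297  1.7887 -0.0002  1.4746  0.0659]
yaw 0.7191344769063686 zaxis [ 0.0055 -0.0058 -1.    ]
shift [ 2.7935 -3.9051 -1.24  ] turn [ 0.008  -0.0001 -0.0409]
pos [ 0.3791 -0.3314  0.0316] F [1.4779 1.2079 3.158 ] M [ 0.291   0.3966 -0.0676] w 0.1364085687802506 q [-0.7858 -0.1297  1.7887 -0.0002  1.4746  0.0659]
yaw 0.7191344769063686 zaxis [ 0.0055 -0.0058 -1.    ]
shift [ 6.7629 -5.5468 -1.2519] turn [ 0.008   0.0001 -0.0909]
```

>>> send_rows([
  [[0,0,-0.3,0,0,0],[0,0,-0.7,0,0,0],[0,0,-1.1,0,0,0],[0.2,-0.28,-1.24,0,0,0],[0.6,-0.84,-1.24,0,0,0],[1.1,-1.54,-1.24,0,0,-0.01],[1.6,-2.24,-1.24,0,0,-0.02],[2.1,-2.94,-1.24,0,0,-0.03],[2.5,-3.5,-1.24,0,0,-0.04],[2.8,-3.9,-1.24,0,0,-0.04],[3.3,-4.1,-1.24,0,0,-0.05],[3.9,-4.36,-1.24,0,0,-0.06]],
])

```text
time: 12.08
ee_pos: [0.381, -0.0965, 0.0803]
tool_rot: [2.899, 1.189, 0.005]
force: [0.4, -0.9, -3.4]
gripper_width: 0.138
```

```bash
python3 go.py .4362 .014 .08 .81
```

```text
pos [ 0.381  -0.0965  0.0803] F [ 0.3968 -0.9035 -3.4101] M [-0.0202 -0.0518 -0.0244] w 0.13823270318436315 q [-0.3309 -0.4892  1.988  -0.0043  1.635   0.4608]
yaw 0.7788080945368033 zaxis [ 0.006  -0.0066 -1.    ]
shift [ 2.9234 -0.996  -0.0029] turn [ 0.0089  0.0005 -0.0312]
```

Weight of 3.4 N (0.35 kg) is held. Next I move inside the corner, then check in a picture before lowering.

>>> send_rows([
  [[0.5,-0.17,0,0,0,-0.01],[1.1,-0.37,0,0.003,0,-0.02],[1.7,-0.58,0,0.006,0,-0.03],[2.3,-0.78,0,0.006,0,-0.03],[2.75,-0.94,0,0.006,0,-0.03],[2.92,-1.0,0,0.006,0,-0.03],[2.92,-1.0,0.3,0.006,0,-0.03],[2.92,-1.0,0.5,0.006,0,-0.03],[2.92,-1.0,0.5,0.006,0,-0.03],[2.92,-1.0,0.5,0.006,0,-0.03]],
])

```text
time: 12.92
ee_pos: [0.4349, 0.0129, 0.0585]
tool_rot: [2.887, 1.233, -0.003]
force: [0.6, -0.6, -2.3]
gripper_width: 0.129
```

```bash
python3 go.py .4362 .014 .0316 .81; python3 - <<'E'
from h import *
a=arm.read_camera("top");b=arm.read_camera("scene")
cv2.imwrite("pics/k3.png",np.hstack([cv2.resize(a[160:320,265:425],None,fx=2.5,fy=2.5),cv2.resize(b[160:350,210:400],(400,400))])[:,:,::-1])
E
```

```text
pos [0.4349 0.0129 0.0585] F [ 0.5531 -0.5864 -2.2675] M [-0.0735 -0.0297 -0.0518] w 0.1291466386588111 q [-0.0462 -0.3382  1.916  -0.0028  1.5647  0.7171]
yaw 0.8074645890333312 zaxis [-0.001  -0.0027 -1.    ]
shift [0.0429 0.0039 0.6731] turn [ 0.0011  0.0027 -0.0025]
```

View pics/k3.png

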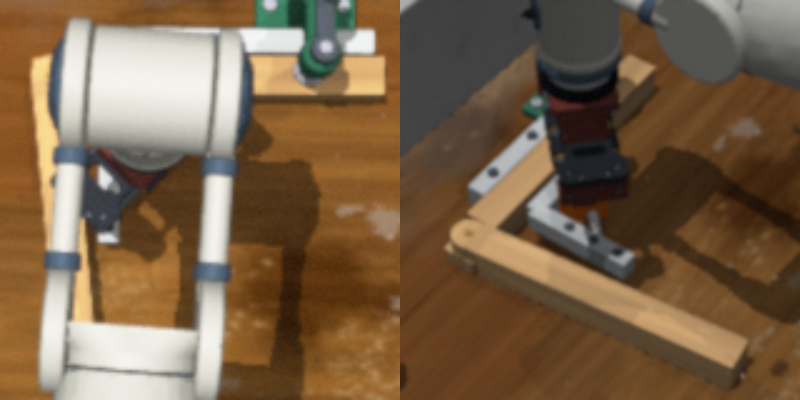

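The square hangs inside the corner with gaps to both rails. I lower it to the bench.

>>> send_rows([
  [[0,0,0.2,0,0,0],[0,0,0.45,0,0,0],[0,0,0.6,0,0,0],[0,0,0.69,0,0.002,0],[0,0,0.7,0,0.002,0],[0,0,0.7,0,0.002,0],[0,0,0.7,0,0.002,0]],
])

```text
time: 13.6
ee_pos: [0.4358, 0.013, 0.0316]
tool_rot: [2.887, 1.233, 0.003]
force: [0.4, -0.1, -3.1]
gripper_width: 0.134
```

```bash
python3 go.py .4482 .042 .0310 .81;python3 go.py .4482 .03 .0310 .81
```

```text
pos [0.4358 0.013  0.0316] F [ 0.3983 -0.0862 -3.1339] M [-0.0621 -0.0241  0.0333] w 0.13436919746852147 q [-0.0474 -0.3224  1.9522 -0.0011  1.509   0.716 ]
yaw 0.807457172538647 zaxis [ 0.0028 -0.0012 -1.    ]
shift [ 0.7376 -0.2784  0.015 ] turn [ 0.0028 -0.0011 -0.0025]
pos [0.4358 0.013  0.0316] F [ 0.3983 -0.0862 -3.1339] M [-0.0621 -0.0241  0.0333] w 0.13436919746852147 q [-0.0474 -0.3224  1.9522 -0.0011  1.509   0.716 ]
yaw 0.807457172538647 zaxis [ 0.0028 -0.0012 -1.    ]
shift [ 0.5208 -0.071   0.0154] turn [ 0.0028 -0.0011 -0.0025]
```

>>> send_rows([
  [[0,0,0.04,0,0,0],[0.05,0.05,0.06,0,0,0],[0.1,0.11,0.06,0,0,0],[0.15,0.16,0.06,0,0,0],[0.15,0.16,0.06,0,0,0],[0.15,0.16,0.06,0,0,0]],
])

```text
time: 14.1
ee_pos: [0.4455, 0.0131, 0.0313]
tool_rot: [2.886, 1.233, 0.006]
force: [-1.6, 0.0, 8.3]
gripper_width: 0.137
```

```bash
python3 go.py .4482 .032 .0300 .81
```

```text
pos [0.4455 0.0131 0.0313] F [-1.6373  0.0232  8.3364] M [0.2788 1.0085 0.0239] w 0.13737366708075527 q [-0.0466 -0.2949  1.9309 -0.0007  1.5007  0.7167]
yaw 0.807587991246783 zaxis [ 0.0048 -0.0009 -1.    ]
shift [ 0.389  -0.2785  0.0324] turn [ 0.0041 -0.0027 -0.0024]
```

>>> send_rows([
  [[0.02,0.02,0.04,0,0,0],[0.05,0.05,0.04,0,0,0],[0.07,0.08,0.04,0,0,0],[0.07,0.08,0.04,0,0,0],[0.07,0.08,0.04,0,0,0]],
])

```text
time: 14.52
ee_pos: [0.4501, 0.0131, 0.0313]
tool_rot: [2.886, 1.234, 0.008]
force: [-2.3, 1.2, 7.2]
gripper_width: 0.133
```

>>> send_rows([
  [[0.02,0.02,0.04,0,0,0],[0.04,0.04,0.04,0,0,0],[0.06,0.06,0.04,0,0,0],[0.06,0.06,0.04,0,0,0],[0.06,0.06,0.04,0,0,0]],
])

```text
time: 14.93
ee_pos: [0.4509, 0.0131, 0.0313]
tool_rot: [2.888, 1.235, -0.002]
force: [-18.3, -1.2, 16.3]
gripper_width: 0.134
```

>>> send_rows([
  [[0.05,-0.04,0.02,0,0,0],[0.11,-0.1,0.02,0,0,0],[0.16,-0.15,0.02,0,0,0],[0.22,-0.2,0.02,0,0,0],[0.27,-0.25,0.02,0,0,0],[0.27,-0.25,0.02,0,0,0],[0.27,-0.25,0.02,0,0,0]],
])

```text
time: 15.52
ee_pos: [0.4505, 0.0266, 0.0315]
tool_rot: [2.886, 1.234, -0.006]
force: [-8.7, -6.1, 7.0]
gripper_width: 0.129
```

```bash
python3 go.py .4495 .042 .0300 .81
```

```text
pos [0.4505 0.0266 0.0315] F [-8.6716 -6.0589  7.0286] M [-0.816   1.2871  0.1637] w 0.1294313082657102 q [-0.0134 -0.2704  1.9106 -0.0038  1.5035  0.7496]
yaw 0.8080633520750126 zaxis [-0.0023 -0.0038 -1.    ]
shift [ 0.2603 -0.2847  0.036 ] turn [ 0.001   0.0043 -0.0019]
```

>>> send_rows([
  [[0.04,-0.04,0.02,0,0,0],[0.09,-0.08,0.02,0,0,0],[0.13,-0.12,0.02,0,0,0],[0.18,-0.17,0.02,0,0,0],[0.18,-0.17,0.02,0,0,0],[0.18,-0.17,0.02,0,0,0]],
])

```text
time: 16.02
ee_pos: [0.4505, 0.0349, 0.0316]
tool_rot: [2.883, 1.232, -0.008]
force: [-5.9, -7.4, 6.6]
gripper_width: 0.133
```

```bash
python3 go.py .4495 .042 .0300 .81
```

```text
pos [0.4505 0.0349 0.0316] F [-5.9019 -7.4393  6.5947] M [-1.231   0.9481  0.147 ] w 0.13252112981264375 q [ 0.0078 -0.2683  1.9087 -0.0077  1.5039  0.7714]
yaw 0.8077772212100516 zaxis [-0.0026 -0.0077 -1.    ]
shift [ 0.1127 -0.1407  0.0398] turn [ 0.0034  0.0073 -0.0022]
```

>>> send_rows([
  [[0.03,-0.03,0.02,0.001,0.003,0],[0.06,-0.05,0.02,0.002,0.005,0],[0.09,-0.08,0.02,0.003,0.006,0],[0.09,-0.08,0.02,0.003,0.006,0],[0.09,-0.08,0.02,0.003,0.006,0]],
])

```text
time: 16.43
ee_pos: [0.4504, 0.038, 0.0315]
tool_rot: [2.885, 1.232, -0.005]
force: [-5.3, -7.6, 5.2]
gripper_width: 0.137
```

```bash
python3 go.py .4495 .042 .0300 .81;python3 - <<'E'
from h import *
a=arm.read_camera("top");b=arm.read_camera("scene")
cv2.imwrite("pics/k4.png",np.hstack([cv2.resize(a[160:320,265:425],None,fx=2.5,fy=2.5),cv2.resize(b[160:350,210:400],(400,400))])[:,:,::-1])
cv2.imwrite("pics/s4.png",b[:,:,::-1]);cv2.imwrite("pics/t4.png",a[:,:,::-1])
E
```

```text
pos [0.4504 0.038  0.0315] F [-5.3216 -7.6058  5.1722] M [-1.2333  0.846   0.22  ] w 0.13672641897624532 q [ 0.0127 -0.2693  1.9097 -0.005   1.5025  0.7765]
yaw 0.8074012964521021 zaxis [-0.0012 -0.005  -1.    ]
shift [ 0.0577 -0.0853  0.0378] turn [ 0.0026  0.0045 -0.0026]
```

View pics/k4.png

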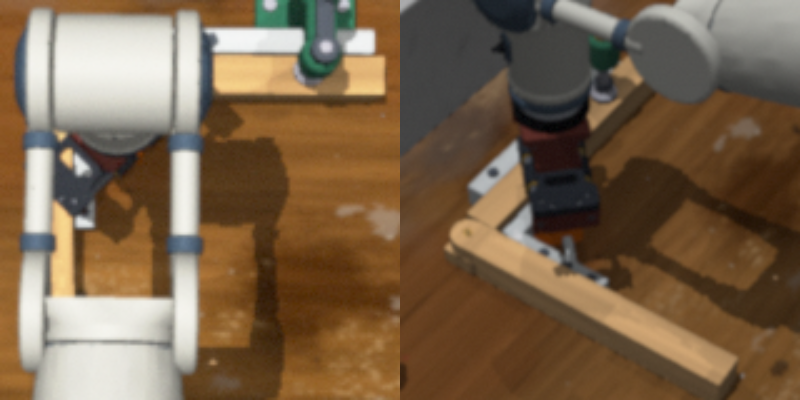

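The rail is being pushed out with the leg end bearing on it. I measure the angles by line detection.

```bash
cat > ang.py <<'E'
from h import *
import sys
lsd=cv2.createLineSegmentDetector(2)
for f,c in [a.split(":") for a in sys.argv[1:]]:
    g=cv2.imread(f,0);L=lsd.detect(g)[0][:,0]
    print(f)
    for l in L:
        p,q=ray(c,l[:2],.038),ray(c,l[2:],.038)
        d=np.hypot(*(q-p)[:2]);m=(p+q)/2
        if d<.06 or not(.15<m[0]<.57 and -.25<m[1]<.15):continue
        a=np.arctan2(q[1]-p[1],q[0]-p[0]);a=(a+np.pi/2)%np.pi-np.pi/2
        k="swing" if abs(a)<.3 else ("clamp" if abs(abs(a)-np.pi/2)<.2 else "")
        if k: print(k,"len %.3f"%d,"yaw %.4f"%(a if k=="swing" else (a-np.pi/2 if a>0 else a+np.pi/2)),p[:2],q[:2])
E
python3 ang.py pics/scene0.png:scene pics/s4.png:scene pics/top0.png:top pics/t4.png:top
```

```text
pics/scene0.png
swing len 0.291 yaw 0.1244 [0.2076 0.0482] [0.4963 0.0844]
clamp len 0.156 yaw 0.0153 [ 0.5634 -0.1023] [0.561  0.0534]
clamp len 0.301 yaw 0.0261 [0.4971 0.0809] [ 0.505  -0.2205]
swing len 0.318 yaw 0.1245 [0.5205 0.1255] [0.2053 0.086 ]
clamp len 0.088 yaw 0.0293 [0.5384 0.05  ] [ 0.541  -0.0377]
clamp len 0.261 yaw 0.0236 [ 0.4775 -0.1883] [0.4713 0.0722]
clamp len 0.061 yaw 0.0268 [ 0.5404 -0.0473] [ 0.5421 -0.1081]
swing len 0.068 yaw 0.1456 [0.3866 0.0848] [0.3195 0.075 ]
pics/s4.png
clamp len 0.083 yaw 0.0260 [ 0.5629 -0.0295] [0.5607 0.0534]
swing len 0.094 yaw 0.0163 [0.2679 0.0773] [0.3623 0.0788]
swing len 0.316 yaw 0.0489 [0.521 0.125] [0.2052 0.1095]
clamp len 0.098 yaw 0.0157 [ 0.502 -0.095] [ 0.5035 -0.1925]
swing len 0.065 yaw 0.0581 [0.2056 0.0717] [0.2707 0.0755]
swing len 0.115 yaw -0.0594 [0.2222 0.033 ] [0.3366 0.0262]
swing len 0.069 yaw -0.0014 [0.3551 0.0091] [0.2865 0.0091]
clamp len 0.091 yaw -0.0066 [ 0.4753 -0.1504] [ 0.4759 -0.0593]
clamp len 0.066 yaw -0.0082 [ 0.3578 -0.0671] [ 0.3583 -0.0014]
pics/top0.png
clamp len 0.189 yaw 0.0168 [ 
[... 1657 characters left out ...]
 -0.0142] [ 0.462  -0.0146]
swing len 0.110 yaw 0.0202 [0.4614 0.1111] [0.5718 0.1133]
swing len 0.095 yaw 0.0105 [0.5658 0.1053] [0.4706 0.1043]
clamp len 0.073 yaw 0.0269 [ 0.5392 -0.053 ] [ 0.5411 -0.126 ]
clamp len 0.107 yaw 0.0132 [ 0.5695 -0.0065] [0.5681 0.1   ]
clamp len 0.104 yaw 0.0180 [0.2568 0.098 ] [ 0.2587 -0.0063]
clamp len 0.104 yaw -0.0201 [0.4686 0.0971] [ 0.4665 -0.0068]
swing len 0.118 yaw -0.0868 [0.244  0.1041] [0.126  0.1143]
swing len 0.120 yaw 0.1171 [ 0.1281 -0.0254] [ 0.2475 -0.0114]
clamp len 0.067 yaw 0.0252 [ 0.5344 -0.1231] [ 0.5327 -0.0562]
swing len 0.066 yaw 0.0451 [0.3047 0.005 ] [0.3706 0.0079]
clamp len 0.146 yaw 0.0191 [ 0.4896 -0.215 ] [ 0.4869 -0.0694]
```

>>> send_rows([
  [[0.03,-0.03,0.02,0.001,0.002,-0.001],[0.06,-0.05,0.02,0.002,0.004,-0.002],[0.08,-0.075,0.02,0.002,0.004,-0.002],[0.08,-0.075,0.02,0.002,0.004,-0.002],[0.08,-0.075,0.02,0.002,0.004,-0.002]],
])

```text
time: 16.95
ee_pos: [0.4503, 0.0407, 0.0315]
tool_rot: [2.884, 1.235, -0.003]
force: [-5.4, -6.6, 4.8]
gripper_width: 0.132
```

```bash
cat > chk.sh <<'E'
python3 go.py .4495 .0425 .0300 .81;python3 -c "
from h import *
cv2.imwrite('pics/s$1.png',arm.read_camera('scene')[:,:,::-1])"
python3 ang.py pics/s$1.png:scene | grep -E "len 0.3|len 0.2|clamp"
E
bash chk.sh 5
```

```text
pos [0.4503 0.0407 0.0315] F [-5.4262 -6.6094  4.806 ] M [-1.2556  0.8449  0.1114] w 0.13244732643720195 q [ 0.0183 -0.2699  1.9102 -0.0045  1.5016  0.7805]
yaw 0.8088831110997637 zaxis [-0.0002 -0.0045 -1.    ]
shift [ 0.0193 -0.0464  0.0379] turn [ 0.003   0.0034 -0.0011]
clamp len 0.078 yaw 0.0257 [ 0.5628 -0.0246] [0.5608 0.0534]
swing len 0.316 yaw 0.0309 [0.5211 0.1249] [0.2053 0.1152]
clamp len 0.103 yaw 0.0196 [ 0.5017 -0.0899] [ 0.5037 -0.1926]
clamp len 0.094 yaw -0.0065 [ 0.4753 -0.1504] [ 0.476  -0.0569]
clamp len 0.071 yaw 0.0346 [ 0.3585 -0.065 ] [0.3561 0.006 ]
```

>>> send_rows([
  [[0.02,-0.01,0.02,0.001,0.002,0],[0.04,-0.03,0.02,0.002,0.003,0],[0.045,-0.033,0.02,0.002,0.003,0],[0.045,-0.033,0.02,0.002,0.003,0],[0.045,-0.033,0.02,0.002,0.003,0]],
])

```text
time: 17.42
ee_pos: [0.4503, 0.0411, 0.0315]
tool_rot: [2.884, 1.234, -0.004]
force: [-5.7, -8.4, 6.0]
gripper_width: 0.139
```

```bash
bash chk.sh 6
```

```text
pos [0.4503 0.0411 0.0315] F [-5.7265 -8.3812  5.9508] M [-1.3098  1.0107  0.1517] w 0.1387553878489209 q [ 0.0195 -0.2695  1.91   -0.005   1.5017  0.7824]
yaw 0.8082337824065317 zaxis [-0.0004 -0.005  -1.    ]
shift [ 0.0125 -0.0393  0.0366] turn [ 0.0031  0.0039 -0.0018]
clamp len 0.078 yaw 0.0300 [ 0.5629 -0.0247] [0.5605 0.0534]
swing len 0.315 yaw 0.0280 [0.5211 0.1249] [0.2061 0.1161]
clamp len 0.100 yaw 0.0210 [ 0.5016 -0.0898] [ 0.5037 -0.1899]
clamp len 0.072 yaw 0.0394 [ 0.3588 -0.0651] [0.356  0.0064]
```

>>> send_rows([
  [[0.03,-0.02,0.02,0.001,0.002,0],[0.05,-0.035,0.02,0.002,0.003,0],[0.065,-0.04,0.02,0.002,0.003,0],[0.065,-0.04,0.02,0.002,0.003,0],[0.065,-0.04,0.02,0.002,0.003,0],[0.065,-0.04,0.02,0.002,0.003,0]],
])

```text
time: 17.97
ee_pos: [0.4504, 0.0417, 0.0316]
tool_rot: [2.884, 1.232, -0.006]
force: [-7.5, -10.0, 7.4]
gripper_width: 0.135
```

```bash
bash chk.sh 7
```

```text
pos [0.4504 0.0417 0.0316] F [ -7.5164 -10.0235   7.4217] M [-1.5554  1.287   0.2245] w 0.1345969699421738 q [ 0.0221 -0.2681  1.9087 -0.0064  1.5025  0.7859]
yaw 0.8074400873755415 zaxis [-0.0013 -0.0064 -1.    ]
shift [-0.0008 -0.0292  0.0392] turn [ 0.0035  0.0055 -0.0026]
clamp len 0.076 yaw 0.0317 [ 0.5629 -0.0223] [0.5605 0.0534]
swing len 0.315 yaw 0.0232 [0.5212 0.1249] [0.2059 0.1176]
clamp len 0.100 yaw 0.0193 [ 0.5018 -0.0899] [ 0.5037 -0.1899]
clamp len 0.125 yaw 0.0071 [ 0.476  -0.1771] [ 0.4751 -0.0517]
clamp len 0.076 yaw 0.0429 [ 0.3595 -0.0653] [0.3563 0.0105]
```

```bash
python3 - <<'E'
from h import *
b=cv2.imread("pics/s7.png")
cv2.imwrite("pics/k7.png",cv2.resize(b[220:340,215:375],None,fx=5,fy=5,interpolation=cv2.INTER_CUBIC))
E
```

```text
(no output)
```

View pics/k7.png

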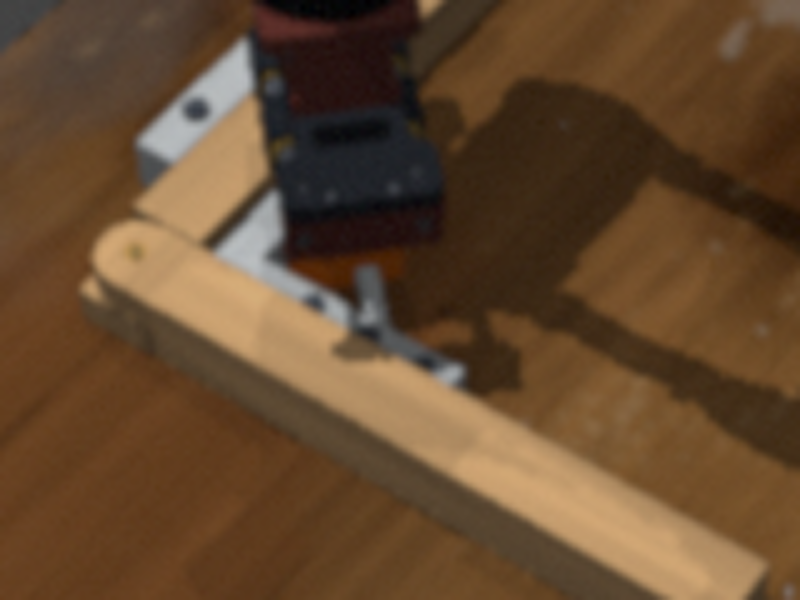

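```bash
python3 - <<'E'
from h import *
for i in range(6):
    arm.read_camera("scene");o=arm.get_obs();print(o["time"],o["ee_pos"],o["force"],o["moment"],o["gripper_width"])
E
bash chk.sh 8 | grep -E "swing|yaw"
```

```text
18.0667 [0.4504 0.0417 0.0316] [ -8.3189 -10.5151   7.3409] [-1.6051  1.2104  0.1478] 0.1362365746761216
18.1167 [0.4504 0.0417 0.0316] [-7.5323 -9.614   7.8093] [-1.6084  1.273   0.213 ] 0.1338159296059682
18.1667 [0.4503 0.0417 0.0315] [-7.2703 -9.0438  7.2014] [-1.5958  1.2978  0.1984] 0.13147091473535974
18.2167 [0.4504 0.0417 0.0316] [ -6.8367 -10.4164   7.3418] [-1.6082  1.218   0.1758] 0.13506064582956115
18.2667 [0.4503 0.0417 0.0315] [ -8.273  -10.0169   7.4603] [-1.5681  1.2718  0.1288] 0.13557708270513852
18.3167 [0.4504 0.0417 0.0315] [-7.5952 -9.6344  6.5491] [-1.5945  1.2335  0.1997] 0.13340335030869938
yaw 0.807462784310141 zaxis [-0.0013 -0.0064 -1.    ]
clamp len 0.078 yaw 0.0263 [ 0.5628 -0.0246] [0.5607 0.0534]
swing len 0.315 yaw 0.0231 [0.5212 0.1249] [0.2059 0.1176]
clamp len 0.103 yaw 0.0194 [ 0.5017 -0.0873] [ 0.5037 -0.1899]
clamp len 0.063 yaw 0.0316 [0.2413 0.0018] [ 0.2433 -0.0607]
clamp len 0.125 yaw 0.0053 [ 0.4761 -0.1771] [ 0.4754 -0.0517]
clamp len 0.073 yaw 0.0333 [ 0.3591 -0.0629] [0.3566 0.0104]
```

Forces, pose and rail angle are all steady, so I hand in.

```bash
python3 -c "
from bench import arm
print(arm.close_job())"
```

```text
the job is handed in; nothing more can be done
None
```

I wound the hold-down clockwise to its stop, then pressed the aluminium square into the inside corner and handed in at about 18 s, still gripping and pressing. The hand-in reports no verdict.

- **Hold-down:** the stop was felt as about 18 N on the knob with no further motion, at an estimated crank angle of 12.57 rad. I did not measure the foot's own force on the rail.
- **Free rail:** the last scene picture puts it at yaw 0.023 rad. The clamped rail reads 0.019 to 0.026 rad depending on the edge used. They agree within about 0.004 rad, so the rail is square well inside 1°; it had sagged about 0.10 rad at the start.
- **Square:** its yaw, taken from the gripper, is about 0.022 rad. It lies flat on the bench with its corner an estimated 2 mm from the frame's.
- **Push:** readings were steady at about 7.5 N towards the clamped rail and 10 N towards the free rail, which includes some bench friction. The contact force on each rail could not be read separately, but both should be above 1 N.
- **Grip:** the jaws are closed on the fin at about 12 mm with 45 N set.
- **Frame:** the clamped rail showed no visible shift.
- **Disagreements:** the two cameras differed by about 3 mm on the corner's position and 0.005 rad on the clamped rail's angle, so I relied on contact for the seating. My first guess at the screw axis was 3 mm off and I corrected it during the first turn.
- **Not checked:** I kept away from the glue bottle, tape measure and marker, but did not measure them again at the end.

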